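Make up two woodwind repair kits

TASK

Make up the kits for two woodwind repair jobs. The key job's kit goes in the larger wooden tray: lay the spring hook lengthwise in the middle of the long shallow rest, with its needle inside too, and stand the small key-oil bottle and the glue bottle in the two square pockets, one in each; the wooden-body job's kit goes in the smaller tray: stand the bore-oil bottle and the jar of cork grease in its two pockets, one in each. Everything but the spring hook must stand upright, either pocket will do, and leave the milky dropper bottle and the spare mouthpiece alone.

Things in the scene. Friction and masses are not known exactly. Their poses are not given: they have to be found in the camera images.
- key_tray: Larger wooden tray, fixed, 120 (x) by 116 mm (y). Origin: centre of its underside; z up, x away from the robot. Two square pockets 50 x 50 mm inside, centres x -30, y +28 and -28 mm. Behind them a long shallow rest, 55 (x) by 106 mm (y) inside, centre x +27.5, y 0, floor 12 mm above the bench. Walls 5 mm, 6 mm between the pockets; rim 16 mm, pocket floor 4 mm above the bench.
- body_tray: Smaller wooden tray, fixed, 60 (x) by 116 mm (y). Origin: centre of its underside; z up, x away from the robot. Two square pockets 50 x 50 mm inside, centres x 0, y +28 and -28 mm. Walls 5 mm, 6 mm between the pockets; rim 16 mm, pocket floor 4 mm above the bench.
- spring_hook: Spring hook, a slim tool 85 mm long, lying on the bench: dark red-brown handle with a thin steel needle. Origin under its middle, at bench level; z up, y along the tool with the handle end at y = +42 mm and the needle's point at y = -42 mm. The handle (y = -12 to +42 mm) is about 10 mm wide and 11 mm high and carries the weight: grip across it (along x) at y = +15 mm.
- key_oil: Key oil: the smallest bottle, 63 mm high with a needle-thin top, clear with a green label. Origin at the centre of its underside, z up. Body 17 mm (x) by 26 mm (y), up to 37 mm high, narrower above; grip the body along x.
- glue_bottle: Glue: flat white bottle with a blue conical cap, 75 mm high. Origin at the centre of its underside, z up. Body 21 mm (x) by 32 mm (y), up to 44 mm high, narrower above; grip the body along x.
- bore_oil: Bore oil: round brown bottle with a black cap, 26 mm in diameter, 80 mm high. Origin at the centre of its underside, z up.
- grease_jar: Cork grease: low round jar with a blue lid, 32 mm in diameter (lid 29 mm), 36 mm high. Origin at the centre of its underside, z up.
- flux_bottle: Bystander, not to be moved: milky white round dropper bottle with an open spout, 25 mm in diameter, 78 mm high. Origin at the centre of its underside, z up.
- mouthpiece: Bystander, not to be moved: black mouthpiece standing on its shank, about 30 mm across, 95 mm high. Origin at the centre of its underside, z up.
There are look-alikes about, which are no part of the job. Leave any purple or turquoise look-alike of the spring_hook alone.

How it is judged:
At the end, for the whole second after the job is handed in: Key oil and glue stand in the key tray's pockets, bore oil and grease jar in the smaller tray's, one each, within 18 mm of the pocket centre in x and y, on its floor, under 0.15 rad of tilt; spring hook on the rest, 18 mm (x), 14 mm (y) and 0.3 rad off centred at most. All released, at rest ((((x of key_oil in the frame of key_tray between -0.048 and -0.012 m and y of key_oil in the frame of key_tray between 0.01 and 0.046 m) and (x of glue_bottle in the frame of key_tray between -0.048 and -0.012 m and y of glue_bottle in the frame of key_tray between -0.046 and -0.01 m)) or ((x of key_oil in the frame of key_tray between -0.048 and -0.012 m and y of key_oil in the frame of key_tray between -0.046 and -0.01 m) and (x of glue_bottle in the frame of key_tray between -0.048 and -0.012 m and y of glue_bottle in the frame of key_tray between 0.01 and 0.046 m))) and (((x of bore_oil in the frame of body_tray between -0.018 and 0.018 m and y of bore_oil in the frame of body_tray between 0.01 and 0.046 m) and (x of grease_jar in the frame of body_tray between -0.018 and 0.018 m and y of grease_jar in the frame of body_tray between -0.046 and -0.01 m)) or ((x of bore_oil in the frame of body_tray between -0.018 and 0.018 m and y of bore_oil in the frame of body_tray between -0.046 and -0.01 m) and (x of grease_jar in the frame of body_tray between -0.018 and 0.018 m and y of grease_jar in the frame of body_tray between 0.01 and 0.046 m))) and z of key_oil in the frame of key_tray between -0.002 and 0.01 m and angle between each of key_oil, glue_bottle, bore_oil, grease_jar's own z axis and vertical below 0.15 rad and z of glue_bottle in the frame of key_tray between -0.002 and 0.01 m and z of bore_oil in the frame of body_tray between -0.002 and 0.01 m and z of grease_jar in the frame of body_tray between -0.002 and 0.01 m and x of spring_hook in the frame of key_tray between 0.0095 and 0.0455 m and y of spring_hook in the frame of key_tray between -0.014 and 0.014 m and z of spring_hook in the frame of key_tray between 0.006 and 0.018 m and angle between the y axis of spring_hook and the y axis of key_tray, either way round below 0.3 rad and angle between spring_hook's own z axis and vertical below 0.2 rad and linear speed of each of key_oil, glue_bottle, bore_oil, grease_jar, spring_hook below 0.02 m/s); the robot touches nothing.
It fails at once if the milky dropper bottle is shifted by more than 25 mm or tipped (distance of flux_bottle from where it was at the start of the episode above 0.025 m or angle between flux_bottle's own z axis and vertical above 0.4 rad).
It fails at once if the spare mouthpiece is shifted by more than 25 mm or tipped (distance of mouthpiece from where it was at the start of the episode above 0.025 m or angle between mouthpiece's own z axis and vertical above 0.4 rad).
It also fails if it takes over 106 s, if anything falls off the work surface, if the arm or the gripper's body presses on something with over 40 N, if the wrist force passes 120 N, or if a joint passes its speed limit or range.

ROBOT

A 6-joint arm with a two-finger parallel gripper is mounted at the origin on a cart in front of the work surface, level with it; the furniture and walls round the work are solid. World frame = base frame: x ahead of the robot, y to its left, z up, the work surface at z = 0. Lengths are in m, angles in rad, forces in N, time in s.
With the tool pointing down it reaches from about 0.375 to 0.75 m from the base axis. Payload 9 kg.
Tool frame: the origin (TCP) lies at the very end of the fingers, on their centre line; the grasp point (between the pads) lies 19 mm behind it (robot.grasp_offset is the distance from the TCP to the grasp point, in m); z points along the fingers, y is the line along which they close (so a half turn about z gives the same grasp; the last joint's range is limited). The gripper opens to 85 mm and grips with 20 to 120 N. Pads are 22 mm wide; open, the fingers measure 114 mm over their backs; the gripper's body (76 mm by 85 mm) begins 54 mm behind the grasp point. The pads swing forward as they close: fully open they stand 13 mm farther back than shut.
Start: joints at [-1.465, 0.104, 0.097, 1.564, 0, 1.353], TCP at [0.191, -0.569, 0.231] pointing down, gripper open.
Joint ranges: [-2.99, 2.99], [-0.84, 1.86], [-1.1, 1.16], [-1.84, 2.11], [-1.51, 1.56], [-3.14, 3.14]. Speed limits (rad/s): [2.22, 2.22, 2.57, 3.14, 3.14, 3.14].

INTERFACE

Orientations are given as a rotation vector (axis times angle).
In Python, from bench import robot, read_camera, camera_info, ticket, spot_in gives the robot as it stands.
- The arm moves only by the tool carry_out, never from a script. Its argument "rows" is a list of rows, each a list of 3 entries, a list of its own where there are three numbers: the turn, a rotation vector about the tool's x, y, z in rad, then the shift along the tool's x, y, z in cm, then the finger opening in cm, from 0 to 8.54. In form: [[[rx, ry, rz], [x, y, z], gripper], ...]. A call has 1 to 10 rows; each row shifts and turns the commanded pose from where the row before left it, along the tool's axes as they then stand; what a row does not reach is not made up. A row lasts 1/12 s, in which the tool goes at most 41.7 mm and 7.16 degrees, less where a joint would pass 70% of its speed; a pose out of reach is approached as far as the arm can. A call is refused whole if a number of a shift passes 4.17 or a number of a turn 0.125, either way. A call with a gripper value outside its range is refused whole. The fingers move at their own pace and stop on an object; "newtons" is the grip in N (left out, the last holds). Time passes only in rows, so rows that do not move let the fingers close. It gives the time, the measured TCP pose, the force, the opening and the grip force at its end, in the units of the state.
- robot.state(): the state, without advancing time (a new reading comes with each control period).
- read_camera(name): name is "scene" or "top" or "wrist"; returns the picture (400x640x3 uint8, red, green, blue); there is no depth.
- camera_info(name): a dict with "mtx" (3x3 intrinsics, pixels), "extrinsics" (4x4, takes a point from world to camera coordinates). Camera axes: x right, y up, looking along -z (the intrinsics and any distortion apply to the point x, -y, -z); pixel columns grow to the right and rows downward; lengths in m; the calibration is good to about 2 mm. A picture is of the moment at which its call begins: read the wrist's pose just before it. camera_info takes no time and is no camera call; for the wrist camera it gives the pose at the moment of the call.
- ticket.hand_in(): hands the job in; it is judged then, once.
Trained networks look in the newest picture that a camera, given by its name, has taken for a name from the list of things; names that differ only in an ending like _2 or _b are one class to them, and where a whole thing is asked for, a point or a joint stands for the part that bears it (a point fixed in the world has none). Each returns a list of dicts, best first, with "confidence" (0 to 1); they miss things now and then, are a little off and sometimes report something else, mostly with a low value. They report only what shows in the picture. A call takes as long as a camera call. They do not tell look-alikes from the thing itself.
- spot_in(camera, target): "centre" ([column, row] in pixels, amid what is visible of it).
The state is a dict: "time": time; "joint_positions": joint angles; "joint_vel": joint speeds; "joint_efforts": joint torques, N m; "tcp_pos": TCP position; "tool_rot": TCP orientation; "force": force on the tool from outside, world axes, zero at the start; "torque": the same for the moment, N m; "width": finger opening in m; "grasp_force": force on a finger pad.
Only numpy, scipy, OpenCV 4.12 (cv2) and the standard library are available. Lean on these libraries where they do the work, as an engineer would, in place of code of your own. Each camera call takes 0.05 s, during which the arm holds its last target. There are 200 camera calls.

## Working session

There is one attempt and no reset: what is moved stays moved. The work goes in short steps, Python scripts to look and compute and a tool call to move; the robot and the scene stay as the last step left them, time stands still between calls to the robot, and variables do not carry over. Pictures are saved under pics/ and viewed, at most 14 in all, crops included, and the job is handed in when it is done.

Besides the shell and the picture viewer there is one more tool, called after ">>>" as name(argument=value, ...) on one line, values as JSON. carry_out: Moves the arm, as the interface text tells. Its arguments: {"type":"object","properties":{"rows":{"type":"array","items":{"type":"array"}},"newtons":{"type":"number"}},"required":["rows"]}

```bash
ls; mkdir -p pics
cat > h.py <<'E'
from bench import robot, read_camera, camera_info, ticket, spot_in
import numpy as np, cv2
from scipy.spatial.transform import Rotation as R
def ray(info,uv):
    K=np.array(info["mtx"]);E=np.array(info["extrinsics"])
    d=np.linalg.inv(K)@[uv[0],uv[1],1]; d=np.array([d[0],-d[1],-d[2]])
    return -E[:3,:3].T@E[:3,3], E[:3,:3].T@d
def at(info,uv,z):
    c,d=ray(info,uv); return c+d*(z-c[2])/d[2]
def proj(info,p):
    K=np.array(info["mtx"]);E=np.array(info["extrinsics"])
    q=E[:3,:3]@np.array(p)+E[:3,3]; q=K@[q[0],-q[1],-q[2]]; return q[:2]/q[2]
def snap(cam,f):
    im=read_camera(cam); cv2.imwrite("pics/"+f,im[:,:,::-1]); return im
E
python3 - <<'E'
from h import *
s=robot.state(); print({k:np.round(v,3) for k,v in s.items()})
for c in("scene","top"):
    snap(c,c+"0.png"); i=camera_info(c); print(c,i.keys(),np.round(ray(i,(320,200)),3), i["mtx"])
for n in "key_tray body_tray spring_hook key_oil glue_bottle bore_oil grease_jar flux_bottle mouthpiece".split():
    for c in("top","scene"):
        print(n,c,[(np.round(d["centre"]),round(d["confidence"],2)) for d in spot_in(c,n)][:3])
E
```

```text
pics
{'time': np.float64(0.0), 'joint_positions': array([-1.465,  0.105,  0.096,  1.564,  0.   ,  1.353]), 'joint_vel': array([ 0.   ,  0.   , -0.001, -0.001,  0.001,  0.001]), 'joint_efforts': array([-1.0000e-03, -5.5693e+01,  5.0365e+01,  1.7000e-02, -0.0000e+00,
        0.0000e+00]), 'tcp_pos': array([ 0.191, -0.568,  0.231]), 'tool_rot': array([-3.099, -0.506, -0.   ]), 'force': array([ 1.267,  0.141, -0.187]), 'torque': array([-0.002,  0.027,  0.007]), 'grasp_force': np.float64(0.0), 'width': np.float64(0.085)}
scene dict_keys(['mtx', 'extrinsics']) [[-0.242  0.65   0.635]
 [ 0.722 -0.396 -0.568]] [[486.70998852   0.         321.89166009]
 [  0.         486.70998852 200.51457155]
 [  0.           0.           1.        ]]
top dict_keys(['mtx', 'extrinsics']) [[ 0.343  0.223  0.969]
 [ 0.147 -0.002 -0.989]] [[436.25660173   0.         315.0612797 ]
 [  0.         436.25660173 202.23956389]
 [  0.           0.           1.        ]]
key_tray top [(array([241., 202.]), 0.64)]
key_tray scene [(array([261., 242.]), 0.8)]
body_tray top [(array([304., 144.]), 0.81)]
body_tray scene [(array([292., 190.]), 0.78), (array([341., 265.]), 0.17)]
spring_hook top [(array([305., 143.]), 0.71), (array([378., 176.]), 0.64), (array([304., 201.]), 0.56)]
spring_hook scene [(array([314., 221.]), 0.6), (array([371., 190.]), 0.49)]
key_oil top []
key_oil scene [(array([332., 245.]), 0.42)]
glue_bottle top [(array([328., 228.]), 0.48)]
glue_bottle scene [(array([353., 224.]), 0.62)]
bore_oil top [(array([290., 279.]), 0.48)]
bore_oil scene [(array([341., 264.]), 0.7)]
grease_jar top [(array([342., 197.]), 0.47)]
grease_jar scene [(array([350., 204.]), 0.52)]
flux_bottle top [(array([237., 273.]), 0.71)]
flux_bottle scene [(array([282., 281.]), 0.56), (array([350., 224.]), 0.21)]
mouthpiece top [(array([397., 123.]), 0.75)]
mouthpiece scene [(array([361., 151.]), 0.56)]
```

Run:
```python
import cv2
for c,(a,b,x,y) in {"top":(80,320,180,460),"scene":(110,320,200,460)}.items():
    im=cv2.imread(f"pics/{c}0.png")[a:b,x:y]; cv2.imwrite(f"pics/{c}0c.png",cv2.resize(im,None,fx=2.8,fy=2.5 if 0 else 2.4 if 0 else 2.5,interpolation=2))
```

```text
(no output)
```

View pics/top0c.png

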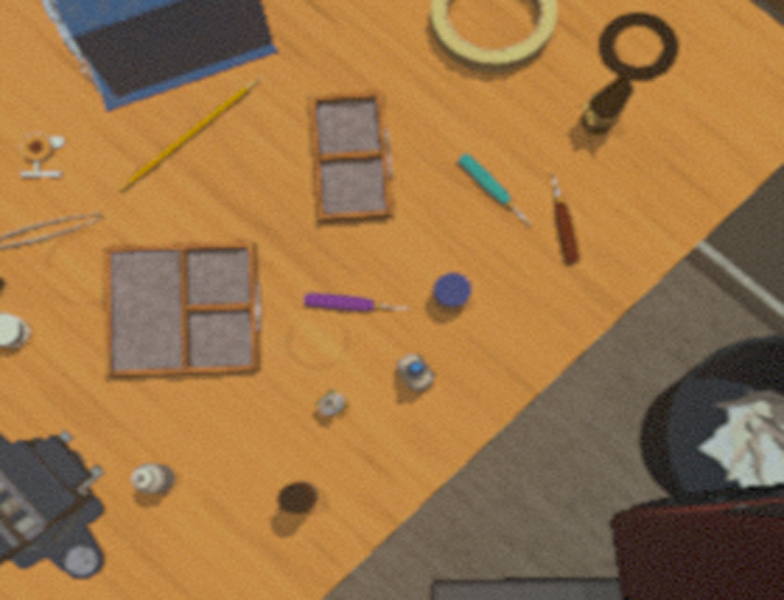

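View pics/scene0c.png

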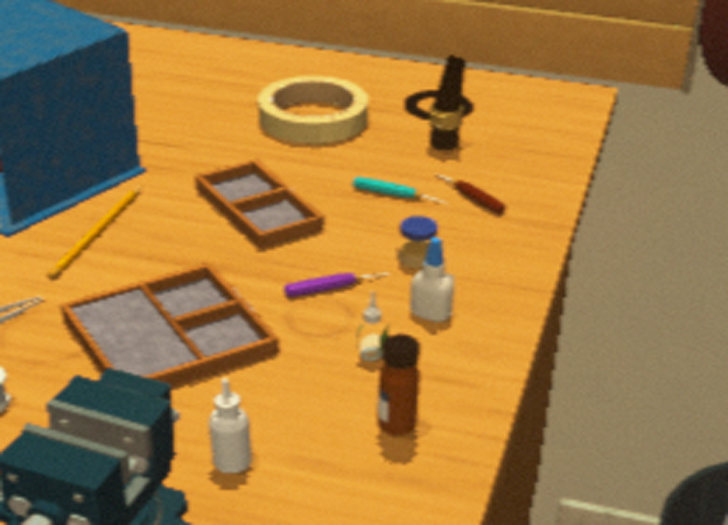

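Run:
```python
from h import *
t=camera_info("top");s=camera_info("scene")
T=lambda u,v:(180+u/2.8,80+v/2.5)
S=lambda u,v:(200+u/2.8,110+v/2.5)
def p(n,uv,z): print(n,np.round(at(t,T(*uv),z),3))
for n,c in {"key":[(108,248),(254,243),(257,374),(108,376)],"body":[(313,98),(378,95),(390,217),(318,221)]}.items():
    q=np.array([at(t,T(*x),.016) for x in c]); print(n,np.round(q[:,:2],3).tolist(),q.mean(0).round(3)); 
    e=[q[1]-q[0],q[2]-q[3],q[3]-q[0],q[2]-q[1]]; print([(round(float(np.hypot(*v[:2])),3),round(float(np.arctan2(v[1],v[0])),3)) for v in e])
p("bore",(297,497),.08);p("grease",(451,290),.036);p("glue",(416,369),.07);p("keyoil",(331,402),.03)
p("hook handle end",(572,263),.006);p("hook joint",(561,203),.006);p("hook tip",(553,177),.006);p("flux",(150,478),.07);p("mouth",(610,100),.06)
p("purple",(340,302),.006)
p("teal",(490,188),.006)
print("scene rough (bottom pts)")
for n,uv,z in [("bore",(397,400),.02),("grease",(418,228),.036),("glue",(433,300),.02),("keyoil",(372,345),.015),("flux",(230,450),.02),("hook h",(500,207),.006),("hook j",(460,184),.006)]:
    print(n,np.round(at(s,S(*uv),z),3))
```

```text
key [[0.536, 0.446], [0.538, 0.33], [0.421, 0.328], [0.422, 0.445]] [0.479 0.387 0.016]
[(0.116, -1.554), (0.117, -1.576), (0.114, -3.129), (0.117, -3.126)]
body [[0.671, 0.281], [0.673, 0.228], [0.559, 0.221], [0.557, 0.278]] [0.615 0.252 0.016]
[(0.053, -1.541), (0.058, -1.529), (0.114, -3.118), (0.114, -3.077)]
bore [0.316 0.293 0.08 ]
grease [0.489 0.175 0.036]
glue [0.418 0.205 0.07 ]
keyoil [0.395 0.27  0.03 ]
hook handle end [0.516 0.076 0.006]
hook joint [0.571 0.083 0.006]
hook tip [0.596 0.089 0.006]
flux [0.333 0.4   0.07 ]
mouth [0.649 0.05  0.06 ]
purple [0.485 0.262 0.006]
teal [0.587 0.14  0.006]
scene rough (bottom pts)
bore [0.321 0.293 0.02 ]
grease [0.487 0.178 0.036]
glue [0.412 0.209 0.02 ]
keyoil [0.388 0.274 0.015]
flux [0.325 0.412 0.02 ]
hook h [0.521 0.076 0.006]
hook j [0.57  0.084 0.006]
```

>>> carry_out(rows=[[[0,0,-0.12],[0,0,0],8.5],[[0,0,-0.12],[0,0,0],8.5],[[0,0,-0.12],[0,0,0],8.5],[[0,0,-0.12],[0,0,0],8.5],[[0,0,-0.12],[0,0,0],8.5],[[0,0,-0.12],[0,0,0],8.5],[[0,0,-0.12],[0,0,0],8.5],[[0,0,-0.12],[0,0,0],8.5],[[0,0,-0.12],[0,0,0],8.5],[[0,0,-0.12],[0,0,0],8.5]], newtons=30)

```text
time: 1.83
tcp_pos: [0.1909, -0.5688, 0.2313]
tool_rot: [2.267, 2.175, -0.0]
force: [0.7, -0.2, -0.2]
width: 0.0847
grasp_force: 0.0
```

>>> carry_out(rows=[[[0,0,-0.12],[0,0,0],8.5],[[0,0,-0.12],[0,0,0],8.5],[[0,0,-0.12],[0,0,0],8.5],[[0,0,-0.12],[0,0,0],8.5],[[0,0,-0.12],[0,0,0],8.5],[[0,0,-0.12],[0,0,0],8.5],[[0,0,-0.12],[0,0,0],8.5],[[0,0,-0.12],[0,0,0],8.5],[[0,0,-0.12],[0,0,0],8.5],[[0,0,-0.12],[0,0,0],8.5]])

```text
time: 2.67
tcp_pos: [0.1909, -0.5688, 0.2313]
tool_rot: [-0.642, -3.075, 0.0]
force: [0.7, -0.6, 0.7]
width: 0.0849
grasp_force: 0.0
```

>>> carry_out(rows=[[[0,0,-0.12],[0,0,0],8.5],[[0,0,-0.12],[0,0,0],8.5],[[0,0,-0.12],[0,0,0],8.5],[[0,0,-0.058],[0,0,0],8.5]])

```text
time: 3.0
tcp_pos: [0.1909, -0.5688, 0.2313]
tool_rot: [-0.011, 3.142, -0.0]
force: [-0.3, 0.1, 0.0]
width: 0.0851
grasp_force: 0.0
```

>>> carry_out(rows=[[[0,0,0],[-1.95,3.6,0],8.5],[[0,0,0],[-1.95,3.6,0],8.5],[[0,0,0],[-1.95,3.6,0],8.5],[[0,0,0],[-1.95,3.6,0],8.5],[[0,0,0],[-1.95,3.6,0],8.5],[[0,0,0],[-1.95,3.6,0],8.5],[[0,0,0],[-1.95,3.6,0],8.5],[[0,0,0],[-1.95,3.6,0],8.5],[[0,0,0],[-1.95,3.6,0],8.5]])

```text
time: 3.75
tcp_pos: [0.3668, -0.2431, 0.2315]
tool_rot: [0.0, 3.141, -0.001]
force: [1.3, -0.2, -0.9]
width: 0.0852
grasp_force: 0.0
```

>>> carry_out(rows=[[[0,0,0],[-1.4,3.6,-0.2],8.5],[[0,0,0],[-1.4,3.6,-0.2],8.5],[[0,0,0],[-1.4,3.6,-0.2],8.5],[[0,0,0],[-1.4,3.6,-0.2],8.5],[[0,0,0],[-1.4,3.6,-0.2],8.5],[[0,0,0],[-1.4,3.6,-0.2],8.5],[[0,0,0],[-1.4,3.6,-0.2],8.5],[[0,0,0],[-1.4,3.6,-0.2],8.5],[[0,0,0],[-1.4,3.6,-0.2],8.5],[[0,0,0],[0,0,0],8.5]])

```text
time: 4.58
tcp_pos: [0.4933, 0.0846, 0.2494]
tool_rot: [-0.009, 3.141, 0.003]
force: [-0.6, 0.1, -0.1]
width: 0.085
grasp_force: 0.0
```

Run:
```python
from h import *
s=robot.state(); i=camera_info("wrist"); snap("wrist","w1.png"); print(s["tcp_pos"],np.round(ray(i,(320,200)),3)); np.save("w1.npy",np.array([i["mtx"],np.array(i["extrinsics"])],dtype=object),allow_pickle=True)
for p in [(.543,.08,.006),(.489,.176,.036),(.415,.207,.0)]: print(proj(i,p).round())
```

```text
[0.49331227 0.08460396 0.24936845] [[ 0.421  0.084  0.391]
 [ 0.289 -0.004 -0.957]]
[317. 205.]
[408. 165.]
[434.  92.]
```

View pics/w1.png

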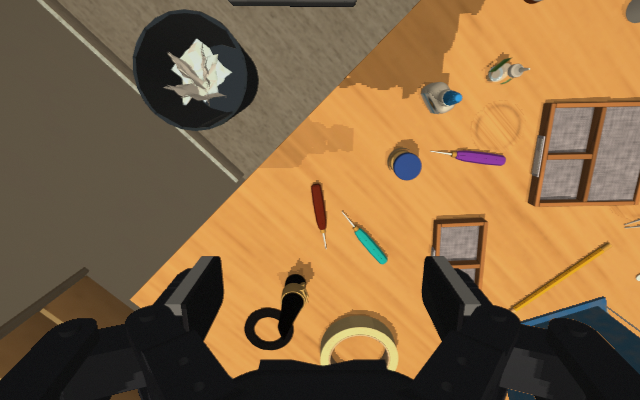

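Run:
```python
from h import *
i=camera_info("wrist")
a=at(i,(316.5,182.5),.006);b=at(i,(325.5,247),.006);j=at(i,(323,229),.006)
d=(a-b)/np.linalg.norm(a-b);print(a,b,np.linalg.norm(a-b),np.linalg.norm(a-j),np.arctan2(-d[1],-d[0]))
m=(a+b)/2; g=m+.015*d; print("mid",m,"grip",g, "d cm",(g-robot.state()["tcp_pos"])*100)
print("grease",at(i,(406,165.5),.036))
```

```text
[0.5150979  0.07608952 0.006     ] [0.59658393 0.08721744 0.006     ] 0.08224234897141709 0.0583426877471197 0.13572270084763283
mid [0.55584092 0.08165348 0.006     ] grip [0.54097886 0.07962389 0.006     ] d cm [  4.83582534  -0.25436983 -24.32010588]
grease [0.48875103 0.17104275 0.036     ]
```

>>> carry_out(rows=[[[0,0,0],[-2.4,-0.2,1.2],4],[[0,0,0],[-2.4,-0.3,1.2],4],[[0,0,-0.07],[0,0,3],4],[[0,0,-0.066],[0,0,3],4],[[0,0,0],[0,0,3],4],[[0,0,0],[0,0,3],4],[[0,0,0],[0,0,3],4],[[0,0,0],[0,0,2.5],4],[[0,0,0],[0,0,0.5],4],[[0,0,0],[0,0,0],4]])

```text
time: 5.47
tcp_pos: [0.5386, 0.0735, 0.0437]
tool_rot: [0.212, -3.131, -0.001]
force: [-0.4, 0.5, 0.0]
width: 0.04
grasp_force: 0.0
```

Run:
```python
from h import *
s=robot.state(); i=camera_info("wrist"); im=snap("wrist","w2.png"); print(s["tcp_pos"],s["tool_rot"],proj(i,s["tcp_pos"]))
```

```text
[0.53862532 0.07348801 0.04373564] [ 2.11931555e-01 -3.13089261e+00 -5.24735765e-04] [321.30883592 261.01860441]
```

View pics/w2.png

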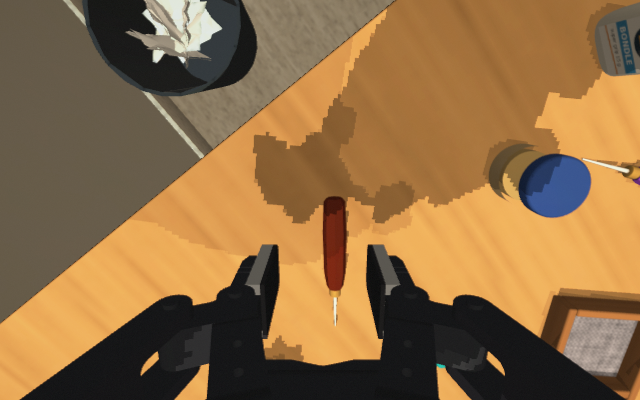

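```bash
cat >> h.py <<'E'
def delta(target):
    s=robot.state(); M=R.from_rotvec(s["tool_rot"]).as_matrix()
    print("tcp",np.round(s["tcp_pos"],4),"yaw",round(float(np.arctan2(M[1,0],M[0,0])),3),"w",s["width"],"need cm",np.round(M.T@(np.array(target)-s["tcp_pos"])*100,2))
E
python3 - <<'E'
from h import *
i=camera_info("wrist")
a=at(i,(334,197),.006);b=at(i,(335.5,326),.004)
d=(a-b)/np.linalg.norm(a-b);print(a,b,np.linalg.norm(a-b),np.arctan2(-d[1],-d[0]))
g=a-.027*d; print(g); g[2]=.003; delta(g)
E
```

```text
[0.52019083 0.07781853 0.006     ] [0.6045847  0.09120376 0.004     ] 0.08547215904582885 0.15729414034319822
[0.54685021 0.08204682 0.00536822]
tcp [0.5401 0.0735 0.0457] yaw -3.006 w 0.03990315584530776 need cm [-0.79  0.75  4.27]
```

>>> carry_out(rows=[[[0,0,-0.02],[-0.8,0.75,1.2],4],[[0,0,0],[0,0,2.0],4],[[0,0,0],[0,0,1.0],4],[[0,0,0],[0,0,0],3],[[0,0,0],[0,0,0],0.5],[[0,0,0],[0,0,0],0.5],[[0,0,0],[0,0,0],0.5],[[0,0,0],[0,0,0],0.5],[[0,0,0],[0,0,0],0.5]], newtons=40)

```text
time: 6.27
tcp_pos: [0.5483, 0.0825, 0.0049]
tool_rot: [-0.245, 3.13, -0.001]
force: [-1.3, -0.7, 7.2]
width: 0.0092
grasp_force: 41.9
```

>>> carry_out(rows=[[[0,0,0],[0,0,-2.0],0.5],[[0,0,0],[0,0,-4.1],0.5],[[0,0,0.08],[0,0,-4.1],0.5],[[0,0,0.077],[0,0,-4.1],0.5],[[0,0,0],[0,0,-4.1],0.5],[[0,0,0],[0,0,-4.1],0.5]])

```text
time: 6.77
tcp_pos: [0.5469, 0.0828, 0.231]
tool_rot: [0.002, 3.14, -0.0]
force: [1.4, 0.3, -0.8]
width: 0.0089
grasp_force: 41.1
```

>>> carry_out(rows=[[[0,0,0],[1.5,3.6,0],0.5],[[0,0,0],[1.5,3.6,0],0.5],[[0,0,0],[1.5,3.6,0],0.5],[[0,0,0],[1.5,3.6,0],0.5],[[0,0,0],[1.5,3.6,0],0.5],[[0,0,0],[1.3,3.6,0],0.5],[[0,0,0],[0,0,0],0.5],[[0,0,0],[0,0,0],0.5],[[0,0,0],[0,0,0],0.5]])

```text
time: 7.52
tcp_pos: [0.4594, 0.2988, 0.2286]
tool_rot: [0.0, 3.141, -0.0]
force: [0.1, 0.3, 0.0]
width: 0.0089
grasp_force: 41.1
```

Run:
```python
from h import *
s=robot.state(); i=camera_info("wrist"); im=snap("wrist","w3.png"); print(s["tcp_pos"],s["tool_rot"],s["width"])
```

```text
[0.45942029 0.2987688  0.22859873] [ 1.99783836e-04  3.14105552e+00 -3.33315540e-04] 0.008910231129418801
```

View pics/w3.png

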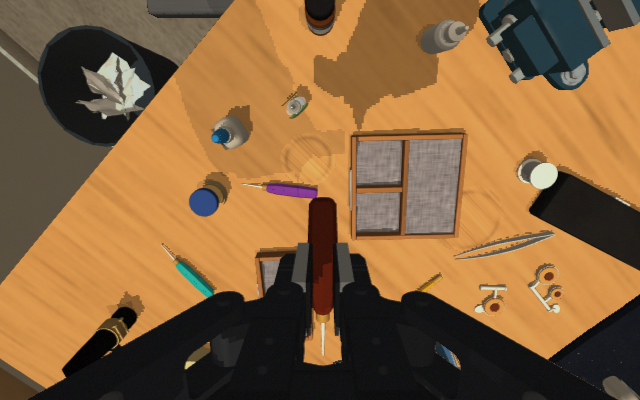

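Run:
```python
from h import *
i=camera_info("wrist")
c=[(353,135),(466,130),(459,237),(351,238)]
q=np.array([at(i,x,.016) for x in c]); print(q[:,:2].round(4).tolist(),q.mean(0))
print([(np.hypot(*v[:2]).round(4),np.arctan2(v[1],v[0]).round(3)) for v in (q[1]-q[0],q[2]-q[3],q[3]-q[0],q[2]-q[1])])
u=(q[1]-q[0]+q[2]-q[3]);u/=np.linalg.norm(u); rest=q.mean(0)+.0275*u; v=np.array([-u[1],u[0],0]); print("rest",rest,"u",u,"pockets",q.mean(0)-.03*u+.028*v,q.mean(0)-.03*u-.028*v)
z=robot.state()["tcp_pos"][2]
a=at(i,(322,198),z+.003);b=at(i,(323.5,354),z+.003); print("hook ends",a,b,np.linalg.norm(a-b))
print("bore px fl",at(i,(320,30),.0),"glue cap",at(i,(222,136),.072),"keyoil",at(i,(295,103),.02),"grease",at(i,(204,202),.036))
m=(a+b)/2; t=robot.state()["tcp_pos"]; delta(t+rest-[m[0],m[1],rest[2]]); im=cv2.imread("pics/w3.png")
cv2.imwrite("pics/w3z.png",cv2.resize(im[0:220,180:480],None,fx=2.6,fy=2.6,interpolation=2))
```

```text
[[0.4246, 0.3302], [0.4197, 0.4457], [0.5377, 0.4518], [0.5389, 0.3308]] [0.48021818 0.38961262 0.016     ]
[(np.float64(0.1156), np.float64(1.614)), (np.float64(0.1211), np.float64(1.58)), (np.float64(0.1143), np.float64(0.005)), (np.float64(0.1183), np.float64(0.052))]
rest [0.47951229 0.41710356 0.016     ] u [-0.02566857  0.99967051  0.        ] pockets [0.45299746 0.35890378 0.016     ] [0.50897901 0.36034122 0.016     ]
hook ends [0.42855997 0.29863139 0.23151918] [0.50850176 0.29927379 0.23151918] 0.07994437660721058
bore px fl [0.32368259 0.29647953 0.        ] glue cap [0.41951244 0.21184812 0.072     ] keyoil [0.39283203 0.27167932 0.02      ] grease [0.49033151 0.17722729 0.036     ]
tcp [0.4597 0.2982 0.2285] yaw 3.14 w 0.009051617629904751 need cm [-1.08 11.82 -0.  ]
```

View pics/w3z.png

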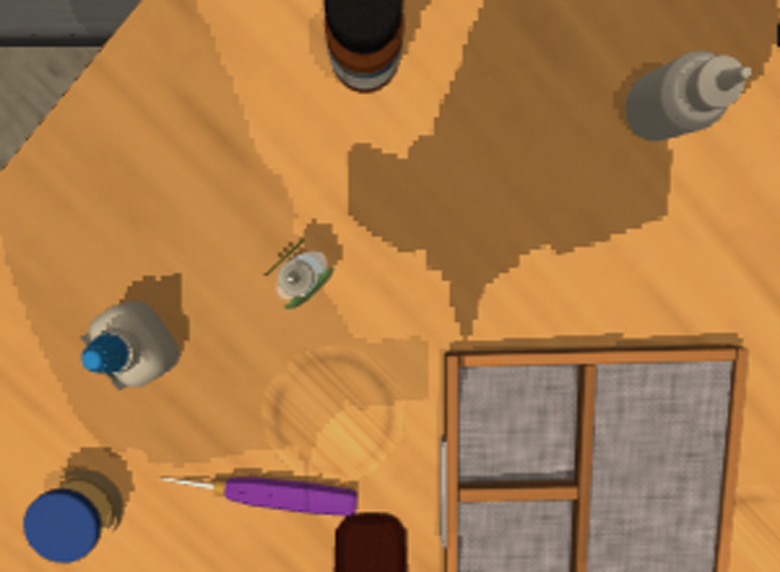

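>>> carry_out(rows=[[[0,0,0],[-0.15,2.95,0],0.5],[[0,0,0],[-0.15,2.95,0],0.5],[[0,0,0],[-0.15,2.95,0],0.5],[[0,0,0],[-0.15,2.95,0],0.5],[[0,0,-0.02],[0,0,4],0.5],[[0,0,0],[0,0,4],0.5],[[0,0,0],[0,0,4],0.5],[[0,0,0],[0,0,4],0.5],[[0,0,0],[0,0,0],0.5],[[0,0,0],[0,0,0],0.5]])

```text
time: 8.4
tcp_pos: [0.4647, 0.4148, 0.0668]
tool_rot: [0.027, -3.138, 0.004]
force: [0.3, 0.0, 1.1]
width: 0.0089
grasp_force: 41.1
```

Run:
```python
from h import *
delta([.4655,.416,.018]); i=camera_info("wrist"); im=snap("wrist","w4.png")
```

```text
tcp [0.4647 0.4148 0.0668] yaw -3.124 w 0.008894665596758736 need cm [-0.11  0.13  4.88]
```

View pics/w4.png

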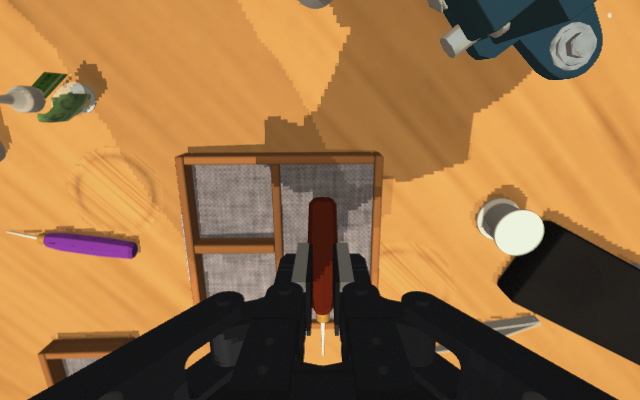

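Run:
```python
from h import *
i=camera_info("wrist")
for n,uv in dict(nearL=(280,157),nearR=(376,157),L=(282,255),R=(372,250)).items(): print(n,at(i,uv,.016).round(4))
z=.0668; print(at(i,(322,197),z+.002).round(4), at(i,(323.5,356),z+.002).round(4),proj(i,robot.state()["tcp_pos"]))
```

```text
nearL [0.4277 0.3914 0.016 ]
nearR [0.4267 0.4469 0.016 ]
L [0.4899 0.3916 0.016 ]
R [0.4854 0.4481 0.016 ]
[0.436  0.4159 0.0688] [0.5199 0.4181 0.0688] [321.21448839 261.25308462]
```

>>> carry_out(rows=[[[0,0,0],[-0.3,0.25,2.5],0.5],[[0,0,0],[0,0,1.5],0.5],[[0,0,0],[0,0,0.9],0.5],[[0,0,0],[0,0,0],0.5],[[0,0,0],[0,0,0],2.0],[[0,0,0],[0,0,0],2.0],[[0,0,0],[0,0,0],2.0],[[0,0,0],[0,0,-1.0],2.0],[[0,0,0],[0,0,-4],2.0],[[0,0,0],[0,0,-4],2.0]])

```text
time: 9.28
tcp_pos: [0.4669, 0.4185, 0.1095]
tool_rot: [0.03, -3.138, 0.003]
force: [1.2, 0.2, 0.1]
width: 0.0199
grasp_force: 0.0
```

>>> carry_out(rows=[[[0,0,0],[0,-0.5,-4],2],[[0,0,0],[3.0,-2.5,0],4],[[0,0,0],[2,-3.5,0],6],[[0,0,0],[0,-3.5,0],6],[[0,0,0],[0,-3.5,0],6],[[0,0,0],[0,0,0],6],[[0,0,0],[0,0,0],6]])

```text
time: 9.87
tcp_pos: [0.4216, 0.2824, 0.1509]
tool_rot: [-0.026, 3.139, 0.001]
force: [-0.2, -0.3, 0.5]
width: 0.06
grasp_force: 0.0
```

Run:
```python
from h import *
delta([.4,.27,.14]); i=camera_info("wrist"); im=snap("wrist","w5.png")
```

```text
tcp [0.4216 0.2824 0.1509] yaw -3.125 w 0.060019052123367195 need cm [ 2.18 -1.2   1.08]
```

View pics/w5.png

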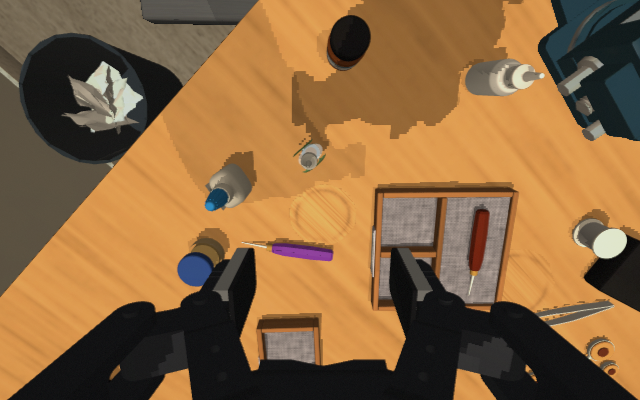

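>>> carry_out(rows=[[[0,0,0],[2.9,-1.0,2],6],[[0,0,0.12],[0,0,2],6],[[0,0,0.12],[0,0,0],6],[[0,0,0.12],[0,0,0],6],[[0,0,0.12],[0,0,0],6],[[0,0,0.12],[0,0,0],6],[[0,0,0.12],[0,0,0],6],[[0,0,0.12],[0,0,0],6],[[0,0,0],[0,0,0],6],[[0,0,0],[0,0,0],6]])

```text
time: 10.75
tcp_pos: [0.3923, 0.2737, 0.1097]
tool_rot: [1.246, 2.884, 0.0]
force: [0.3, 0.4, -0.4]
width: 0.0601
grasp_force: 0.0
```

Run:
```python
from h import *
delta([.393,.272,.014]); i=camera_info("wrist"); im=snap("wrist","w6.png")
```

```text
tcp [0.3923 0.2737 0.1097] yaw 2.326 w 0.06007349955735529 need cm [-0.17 -0.06  9.57]
```

View pics/w6.png

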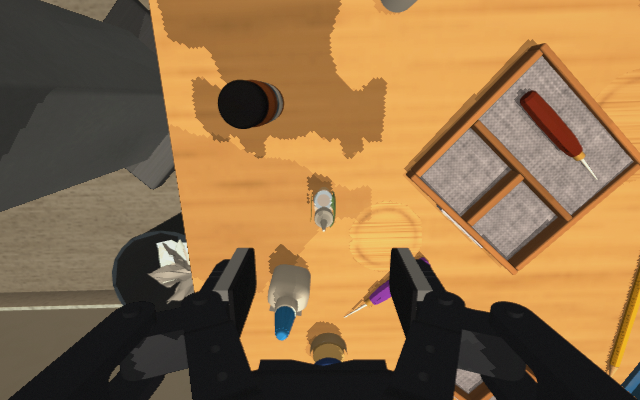

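Run:
```python
from h import *
i=camera_info("wrist")
print(at(i,(323,228),.062),at(i,(322.5,207),.03), at(i,(322,197),.015))
print("glue tip",at(i,(281,336),.074), at(i,(289,296),.042),"bore",at(i,(244,104),.08))
a=at(i,(323,228),.062);a[2]=.016;delta(a)
cv2.imwrite("pics/w6z.png",cv2.resize(cv2.imread("pics/w6.png")[170:350,250:380],None,fx=3.3,fy=3.3,interpolation=2))
```

```text
[0.39423449 0.27271237 0.062     ] [0.39211252 0.27453031 0.03      ] [0.38997086 0.27627613 0.015     ]
glue tip [0.42106792 0.20647404 0.074     ] [0.41729415 0.21359956 0.042     ] bore [0.31729909 0.298392   0.08      ]
tcp [0.3922 0.2735 0.1096] yaw 2.326 w 0.05967347736307963 need cm [-0.2   0.09  9.36]
```

View pics/w6z.png

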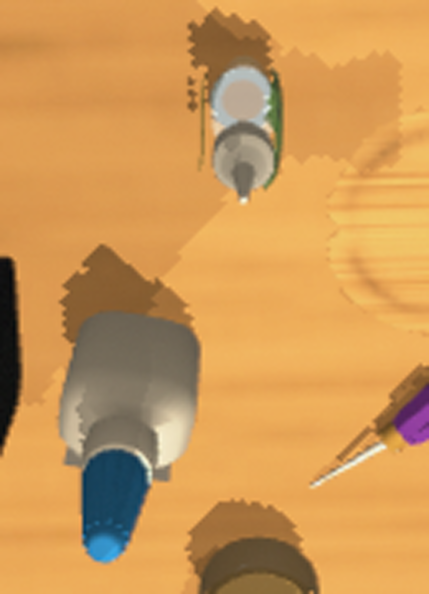

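>>> carry_out(rows=[[[0,0,0],[-0.1,0.1,1.5],4.5],[[0,0,0],[0,0,2.5],4.5],[[0,0,0],[0,0,2.5],4.5],[[0,0,0],[0,0,2],4.5],[[0,0,0],[0,0,0.9],4.5],[[0,0,0],[0,0,0],3],[[0,0,0],[0,0,0],1],[[0,0,0],[0,0,0],1],[[0,0,0],[0,0,0],1],[[0,0,0],[0,0,0],1]], newtons=30)

```text
time: 11.63
tcp_pos: [0.3945, 0.2731, 0.0165]
tool_rot: [1.252, 2.88, 0.002]
force: [0.1, 0.8, -0.3]
width: 0.0154
grasp_force: 31.1
```

>>> carry_out(rows=[[[0,0,0],[0,0,-2],1],[[0,0,0],[0,0,-3],1],[[0,0,-0.12],[0,0,-3],1],[[0,0,-0.12],[0,0,0],1],[[0,0,-0.12],[0,0,0],1],[[0,0,-0.12],[0,0,0],1],[[0,0,-0.12],[0,0,0],1],[[0,0,-0.12],[0,0,0],1],[[0,0,-0.11],[0,0,0],1]])

```text
time: 12.38
tcp_pos: [0.394, 0.2729, 0.096]
tool_rot: [-0.024, 3.14, 0.0]
force: [-0.3, -0.1, -0.6]
width: 0.0152
grasp_force: 31.1
```

>>> carry_out(rows=[[[0,0,0],[-1.9,1.45,0],1],[[0,0,0],[-1.9,1.45,0],1],[[0,0,0],[-1.9,1.45,0],1],[[0,0,0],[-1.9,1.45,0],1],[[0,0,0],[-1.9,1.45,0],1],[[0,0,0],[-1.9,1.45,0],1],[[0,0,0],[0,0,0],1],[[0,0,0],[0,0,0],1],[[0,0,0],[0,0,0],1]])

```text
time: 13.13
tcp_pos: [0.5066, 0.3607, 0.0955]
tool_rot: [0.015, -3.141, 0.0]
force: [-0.1, -1.1, 0.6]
width: 0.0152
grasp_force: 31.1
```

Run:
```python
from h import *
delta([.508,.361,.021]); i=camera_info("wrist"); im=snap("wrist","w7.png")
```

```text
tcp [0.5066 0.3607 0.0955] yaw -3.132 w 0.015237693700177406 need cm [-0.14  0.03  7.45]
```

View pics/w7.png

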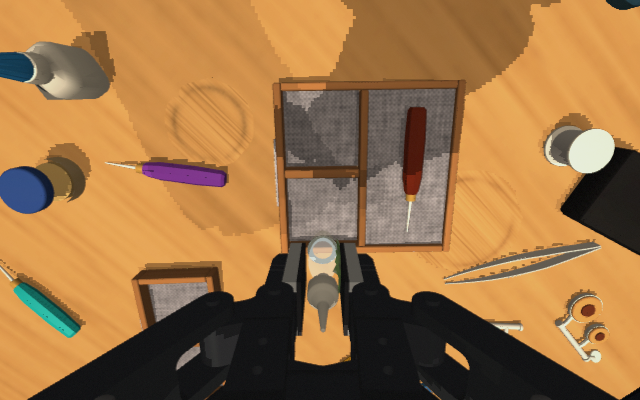

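Run:
```python
from h import *
i=camera_info("wrist")
q=np.array([at(i,x,.016) for x in [(275,82),(465,81),(447,250),(282,250)]]);print(q.round(4)[:,:2].tolist(),q.mean(0))
print("pocket walls",[at(i,x,.016).round(4)[:2] for x in [(284,200),(360,200),(322,178),(320,240)]])
print("hook",at(i,(415,107),.018).round(4),at(i,(408,232),.018).round(4))
print("body",[at(i,x,.016).round(4)[:2] for x in [(133,276),(221,265)]])
```

```text
[[0.4255, 0.3312], [0.4237, 0.4481], [0.5372, 0.4499], [0.5383, 0.3328]] [0.48118354 0.390482   0.016     ]
pocket walls [array([0.5013, 0.3351]), array([0.5008, 0.3866]), array([0.4857, 0.3607]), array([0.5304, 0.3597])]
hook [0.4394 0.4181 0.018 ] [0.5229 0.4205 0.018 ]
body [array([0.56 , 0.224]), array([0.5506, 0.2887])]
```

>>> carry_out(rows=[[[0,0,0],[-0.2,0,2.5],1],[[0,0,0],[0,0,2.5],1],[[0,0,0],[0,0,1.5],1],[[0,0,0],[0,0,0.9],1],[[0,0,0],[0,0,0],1],[[0,0,0],[0,0,0],1],[[0,0,0],[0,0,0],2.2],[[0,0,0],[0,0,0],3.5],[[0,0,0],[0,0,0],3.5]])

```text
time: 13.93
tcp_pos: [0.5091, 0.361, 0.022]
tool_rot: [-0.014, 3.141, 0.0]
force: [-0.3, -0.6, -1.3]
width: 0.0349
grasp_force: 0.0
```

>>> carry_out(rows=[[[0,0,0],[0,0,-1],4],[[0,0,0],[0,0,-3],4],[[0,0,0],[0,0,-4],4],[[0,0,0],[0,0,-4],6],[[0,0,0],[1.8,-3,0],6],[[0,0,0],[1.8,-3,0],6],[[0,0,0],[1.8,-3,0],6],[[0,0,0],[1.8,-3,0],6],[[0,0,0],[1.8,-3.0,0],6],[[0,0,0],[0,0,0],6]])

```text
time: 14.77
tcp_pos: [0.4173, 0.2069, 0.1417]
tool_rot: [0.012, -3.141, 0.002]
force: [0.0, 0.5, -0.0]
width: 0.0601
grasp_force: 0.0
```

Run:
```python
from h import *
delta([.419,.209,.10]); i=camera_info("wrist"); im=snap("wrist","w8.png")
```

```text
tcp [0.4173 0.2069 0.1417] yaw -3.134 w 0.06010618521487351 need cm [-0.17  0.22  4.17]
```

View pics/w8.png

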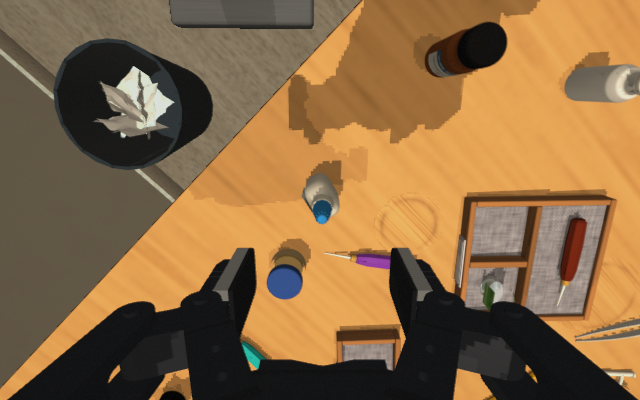

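```bash
cat > glue.py <<'E'
from h import *
s=robot.state(); i=camera_info("wrist"); K=i["mtx"]
def T(p,rv): M=np.eye(4);M[:3,:3]=R.from_rotvec(rv).as_matrix();M[:3,3]=p;return M
rel=np.array(i["extrinsics"])@T(s["tcp_pos"],s["tool_rot"])
i6={"mtx":K,"extrinsics":rel@np.linalg.inv(T([.3923,.2737,.1097],[1.246,2.884,0]))}
def mask(f,roi):
    im=cv2.imread("pics/"+f); h=cv2.cvtColor(im,cv2.COLOR_BGR2HSV); m=((h[...,1]<85)|((h[...,0]>90)&(h[...,0]<130)))&(h[...,2]>60)
    o=np.zeros_like(m); a,b,c,d=roi; o[a:b,c:d]=m[a:b,c:d]
    n,l,st,_=cv2.connectedComponentsWithStats(o.astype(np.uint8)); k=1+st[1:,4].argmax(); return l==k
M=[(i6,mask("w6.png",(255,342,260,316))),(i,mask("w8.png",(165,232,295,350)))]
print([int(m.sum()) for _,m in M],[np.round(np.argwhere(m).mean(0)) for _,m in M])
t=np.linspace(0,2*np.pi,40)
def ring(a,b,z,e): c,s_=np.cos(t),np.sin(t);return np.c_[np.sign(c)*abs(c)**e*a,np.sign(s_)*abs(s_)**e*b,0*t+z]
P1=np.r_[ring(.0105,.016,0,.5),ring(.0105,.016,.036,.5),ring(.007,.008,.045,1)]
P2=np.r_[ring(.007,.007,.044,1),ring(.003,.003,.075,1)]
def cost(v):
    c=0
    for inf,m in M:
        o=np.zeros(m.shape,np.uint8)
        for P in(P1,P2):
            Q=R.from_euler("z",v[2]).apply(P)+[v[0],v[1],0]
            px=np.array([proj(inf,p) for p in Q]); cv2.fillPoly(o,[cv2.convexHull((px*16).round().astype(np.int32))],1,shift=4)
        c+=((o>0)^m).sum()
    return float(c)
from scipy.optimize import minimize
r=[minimize(cost,[.416,.209,y],method="Nelder-Mead",options=dict(initial_simplex=[[.416,.209,y],[.422,.209,y],[.416,.215,y],[.416,.209,y+.25]],maxiter=60)) for y in np.arange(0,3.1,.52)]
for q in r: print(q.x.round(4),q.fun)
E
python3 glue.py
```

```text
[2193, 1241] [array([296., 288.]), array([197., 321.])]
[0.4218 0.2064 0.1105] 940.0
[0.4216 0.2052 1.1123] 939.0
[0.4224 0.2056 1.2147] 848.0
[0.4219 0.2071 2.0439] 617.0
[0.4215 0.2073 2.0523] 617.0
[0.4222 0.2067 2.1319] 607.0
```

>>> carry_out(rows=[[[0,0,0],[-0.45,0,0],5],[[0,0,-0.12],[0,0,0],5],[[0,0,-0.12],[0,0,0],5],[[0,0,-0.12],[0,0,0],5],[[0,0,-0.12],[0,0,2.5],5],[[0,0,-0.09],[0,0,3],5],[[0,0,0],[0,0,3],5],[[0,0,0],[0,0,2.5],5],[[0,0,0],[0,0,1.4],5],[[0,0,0],[0,0,0],5]])

```text
time: 15.65
tcp_pos: [0.4231, 0.2104, 0.0141]
tool_rot: [0.897, -3.006, -0.001]
force: [-0.6, 1.5, -0.4]
width: 0.05
grasp_force: 0.0
```

Run:
```python
from h import *
delta([.422,.207,.017]); im=snap("wrist","w9.png")
print(spot_in("wrist","glue_bottle")[:2],proj(camera_info("wrist"),[.422,.207,.04]))
```

```text
tcp [0.4231 0.2104 0.0141] yaw -2.561 w 0.04999112414134468 need cm [ 0.28 -0.23 -0.29]
[] [318.15031704 275.99825579]
```

>>> carry_out(rows=[[[0,0,0],[0.25,-0.2,-0.25],5],[[0,0,0],[0,0,0],4],[[0,0,0],[0,0,0],1],[[0,0,0],[0,0,0],1],[[0,0,0],[0,0,0],1],[[0,0,0],[0,0,0],1],[[0,0,0],[0,0,0],1]])

```text
time: 16.33
tcp_pos: [0.4247, 0.2072, 0.021]
tool_rot: [-0.896, 3.009, -0.001]
force: [-0.7, -1.0, 6.7]
width: 0.0196
grasp_force: 29.3
```

Run:
```python
from h import *
delta([.453,.3605,.022]); print(robot.state()["force"])
```

```text
tcp [0.4247 0.2072 0.021 ] yaw -2.562 w 0.01958853824059972 need cm [-10.76  11.29  -0.09]
[-0.65323369 -0.99761392  6.70470838]
```

>>> carry_out(rows=[[[0,0,0],[0,0,-2],1],[[0,0,0],[0,0,-3],1],[[0,0,0.12],[0,0,-3],1],[[0,0,0.12],[0,0,0],1],[[0,0,0.12],[0,0,0],1],[[0,0,0.12],[0,0,0],1],[[0,0,0.09],[0,0,0],1]])

```text
time: 16.92
tcp_pos: [0.4239, 0.2071, 0.1002]
tool_rot: [-0.004, 3.141, 0.0]
force: [-1.2, -0.3, -0.3]
width: 0.0195
grasp_force: 29.8
```

>>> carry_out(rows=[[[0,0,0],[-0.6,3.1,0],1],[[0,0,0],[-0.6,3.1,0],1],[[0,0,0],[-0.6,3.1,0],1],[[0,0,0],[-0.6,3.1,0],1],[[0,0,0],[-0.6,2.9,0],1],[[0,0,0],[0,0,0],1],[[0,0,0],[0,0,0],1],[[0,0,0],[0,0,0],1]])

```text
time: 17.58
tcp_pos: [0.452, 0.36, 0.0996]
tool_rot: [0.015, -3.141, 0.001]
force: [-0.1, 0.6, -1.3]
width: 0.0189
grasp_force: 29.8
```

Run:
```python
from h import *
delta([.453,.3605,.022]); i=camera_info("wrist");im=snap("wrist","w10.png")
c=np.hstack([im[60:400,160:480]]); cv2.imwrite("pics/w10c.png",cv2.resize(c[:,:,::-1],None,fx=1.7,fy=1.7))
```

```text
tcp [0.452  0.36   0.0996] yaw -3.132 w 0.0189197060548455 need cm [-0.1   0.06  7.76]
```

View pics/w10c.png

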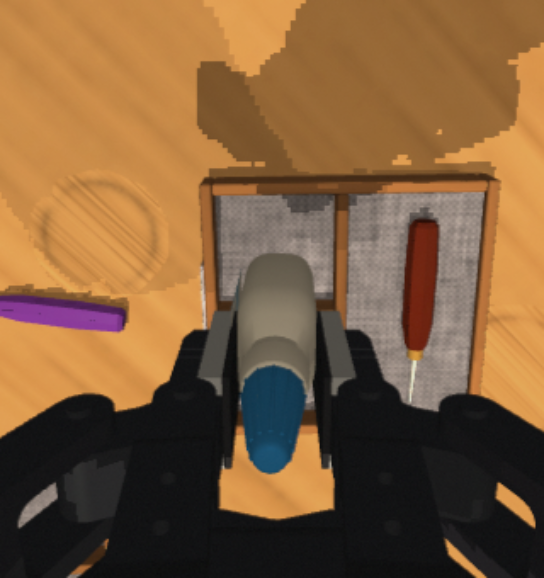

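>>> carry_out(rows=[[[0,0,0],[-0.1,0.05,2.5],1],[[0,0,0],[0,0,2.5],1],[[0,0,0],[0,0,1.5],1],[[0,0,0],[0,0,0.7],1],[[0,0,0],[0,0,0],1],[[0,0,0],[0,0,0],1],[[0,0,0],[0,0,0],1]])

```text
time: 18.22
tcp_pos: [0.4542, 0.3609, 0.0293]
tool_rot: [-0.014, 3.14, 0.001]
force: [0.7, 0.7, -0.7]
width: 0.0192
grasp_force: 29.8
```

>>> carry_out(rows=[[[0,0,0],[0,0,0.3],1],[[0,0,0],[0,0,0.2],1],[[0,0,0],[0,0,0],1],[[0,0,0],[0,0,0],1]])

```text
time: 18.55
tcp_pos: [0.4546, 0.3615, 0.0249]
tool_rot: [-0.015, 3.139, 0.002]
force: [-0.4, -0.6, 9.9]
width: 0.0193
grasp_force: 30.5
```

>>> carry_out(rows=[[[0,0,0],[0,0,0],2.5],[[0,0,0],[0,0,0],3.5],[[0,0,0],[0,0,0],3.5],[[0,0,0],[0,0,-1],4],[[0,0,0],[0,0,-3],4],[[0,0,0],[0,0,-4],4],[[0,0,0],[0,0,-4],5],[[0,0,0],[-0.7,-3.7,0],5.5],[[0,0,0],[-0.7,-3.7,0],5.5],[[0,0,0],[-0.7,-3.7,0],5.5]])

```text
time: 19.38
tcp_pos: [0.4757, 0.2493, 0.1445]
tool_rot: [-0.017, 3.139, 0.0]
force: [0.4, 0.2, -0.1]
width: 0.0551
grasp_force: 0.0
```

>>> carry_out(rows=[[[0,0,0.12],[-0.7,-3.7,0],5.5],[[0,0,0.12],[-0.3,-3.7,0],5.5],[[0,0,0.12],[0,0,0],5.5],[[0,0,0.12],[0,0,0],5.5],[[0,0,0.12],[0,0,0],5.5],[[0,0,0.12],[0,0,0],5.5],[[0,0,0.12],[0,0,0],5.5],[[0,0,0.12],[0,0,0],5.5],[[0,0,0.12],[0,0,0],5.5],[[0,0,0.12],[0,0,0],5.5]])

```text
time: 20.22
tcp_pos: [0.4815, 0.176, 0.1434]
tool_rot: [1.77, 2.596, 0.0]
force: [0.4, 0.5, -0.7]
width: 0.0551
grasp_force: 0.0
```

>>> carry_out(rows=[[[0,0,0.12],[0,0,0],5.5],[[0,0,0.12],[0,0,0],5.5],[[0,0,0.12],[0,0,0],5.5],[[0,0,0],[0,0,0],5.5],[[0,0,0],[0,0,0],5.5],[[0,0,0],[0,0,0],5.5]])

```text
time: 20.72
tcp_pos: [0.4816, 0.176, 0.1431]
tool_rot: [2.194, 2.248, 0.0]
force: [0.0, -0.1, -0.5]
width: 0.055
grasp_force: 0.0
```

Run:
```python
from h import *
i=camera_info("wrist"); im=snap("wrist","w11.png")
h=cv2.cvtColor(im,cv2.COLOR_RGB2HSV); m=((h[...,0]>108)&(h[...,0]<128)&(h[...,1]>120)&(h[...,2]>50)).astype(np.uint8)
n,l,st,c=cv2.connectedComponentsWithStats(m)
for k in range(1,n):
    if st[k,4]>150: print(st[k],c[k].round(1),at(i,c[k],.036).round(4))
delta([.489,.175,.016])
for x in("grease_jar","glue_bottle","key_oil"): print([(d["centre"],d["confidence"]) for d in spot_in("wrist",x)][:2])
print(proj(i,[.489,.175,.036]))
```

```text
[ 317  178   37   37 1078] [334.6 196. ] [0.4911 0.1771 0.036 ]
tcp [0.4815 0.176  0.143 ] yaw 1.594 w 0.0549212097941872 need cm [-0.12  0.74 12.7 ]
[([336.6, 192.5], 0.79)]
[]
[]
[331.78521796 198.60925463]
```

>>> carry_out(rows=[[[0,0,0],[0.1,1.0,1],5.5],[[0,0,0],[0,0,3],5.5],[[0,0,0],[0,0,3],5.5],[[0,0,0],[0,0,3],5.5],[[0,0,0],[0,0,1.8],5.5],[[0,0,0],[0,0,0.8],5.5],[[0,0,0],[0,0,0],5],[[0,0,0],[0,0,0],3],[[0,0,0],[0,0,0],2],[[0,0,0],[0,0,0],2]], newtons=40)

```text
time: 21.75
tcp_pos: [0.493, 0.1773, 0.0186]
tool_rot: [2.198, 2.242, 0.003]
force: [1.2, -0.3, 2.2]
width: 0.0283
grasp_force: 39.9
```

>>> carry_out(rows=[[[0,0,0],[0,0,0],2],[[0,0,0],[0,0,0],2],[[0,0,0],[0,0,0],2]])

```text
time: 22.0
tcp_pos: [0.493, 0.1773, 0.0186]
tool_rot: [2.198, 2.242, 0.004]
force: [-0.6, -0.0, 7.7]
width: 0.0281
grasp_force: 40.3
```

>>> carry_out(rows=[[[0,0,0],[0,0,-1],2],[[0,0,0],[0,0,-3],2],[[0,0,0],[0,0,-4],2],[[0,0,-0.12],[0,0,-4],2],[[0,0,-0.12],[0,0,-4],2],[[0,0,-0.12],[0,0,0],2],[[0,0,-0.12],[0,0,0],2],[[0,0,-0.12],[0,0,0],2],[[0,0,-0.12],[0,0,0],2],[[0,0,-0.12],[0,0,0],2]])

```text
time: 22.83
tcp_pos: [0.4915, 0.1772, 0.1778]
tool_rot: [1.084, 2.948, 0.0]
force: [-0.6, 0.1, -0.2]
width: 0.0279
grasp_force: 39.7
```

>>> carry_out(rows=[[[0,0,-0.12],[0,0,0],2],[[0,0,-0.12],[0,0,0],2],[[0,0,-0.12],[0,0,0],2],[[0,0,-0.12],[0,0,0],2],[[0,0,-0.1],[0,0,0],2],[[0,0,-0.01],[-3.6,1.8,0],2],[[0,0,0],[-3.6,1.8,0],2],[[0,0,0],[-3.6,1.8,0],2],[[0,0,0],[-3.6,1.8,0],2],[[0,0,0],[0,0,0],2]])

```text
time: 23.67
tcp_pos: [0.6479, 0.2319, 0.1709]
tool_rot: [-0.19, -3.131, 0.001]
force: [-0.6, -0.2, -3.8]
width: 0.0285
grasp_force: 39.7
```

>>> carry_out(rows=[[[0,0,0],[0,0,0],2],[[0,0,0],[0,0,0],2]])

```text
time: 23.83
tcp_pos: [0.6428, 0.2309, 0.1769]
tool_rot: [-0.189, -3.135, 0.001]
force: [-0.7, -0.4, -0.4]
width: 0.0283
grasp_force: 39.7
```

Run:
```python
from h import *
i=camera_info("wrist"); delta([.587,.253,.022]); im=snap("wrist","w12.png")
for p in [(.587,.253,.004),(.643,.254,.004)]: print(proj(i,p).round())
h=cv2.cvtColor(im,cv2.COLOR_RGB2HSV); m=((h[...,1]<70)&(h[...,2]>60)).astype(np.uint8)
n,l,st,c=cv2.connectedComponentsWithStats(m)
for k in range(1,n):
    if st[k,4]>400: print(st[k],c[k].round(1),at(i,c[k],.004).round(4),cv2.minAreaRect(np.argwhere(l==k)[:,::-1].astype(np.float32)))
```

```text
tcp [0.6428 0.2309 0.1769] yaw 3.021 w 0.028257766615188987 need cm [ 5.79  1.53 15.49]
[339. 114.]
[346. 175.]
[ 434    0   57   39 1872] [461.1  17.5] [0.5215 0.3624 0.004 ] ((462.0, 19.0), (38.0, 56.0), 90.0)
[ 503    0   68   29 1549] [534.2  11.3] [0.5241 0.4224 0.004 ] ((536.5, 14.0), (28.0, 67.0), 90.0)
[ 307   86   63   65 3115] [338.9 118.2] [0.5905 0.2526 0.004 ] ((339.2030334472656, 118.31710815429688), (56.422306060791016, 56.364376068115234), 79.99201965332031)
[ 319  151   59   57 2585] [348.5 179. ] [0.6474 0.2557 0.004 ] ((348.6756591796875, 179.05404663085938), (48.99089813232422, 53.2652702331543), 80.53767395019531)
[263 244  24  49 569] [275.1 266.6] [0.7299 0.1721 0.004 ] ((273.93060302734375, 266.91033935546875), (15.659611701965332, 49.602996826171875), 11.070201873779297)
[359 244  23  49 561] [369.7 266.8] [0.7416 0.2682 0.004 ] ((370.622314453125, 267.00048828125), (49.35940170288086, 15.884275436401367), 79.91940307617188)
```

>>> carry_out(rows=[[[0,0,0],[0.1,1.2,0],2],[[0,0,0],[0,1.2,0],2],[[0,0,0],[0,0,3.5],2],[[0,0,0],[0,0,3.5],2],[[0,0,0],[0,0,3.5],2],[[0,0,0],[0,0,2.5],2],[[0,0,0],[0,0,1],2],[[0,0,0],[0,0,0],2],[[0,0,0],[0,0,0],2],[[0,0,0],[0,0,0],2]])

```text
time: 24.72
tcp_pos: [0.6467, 0.2555, 0.0399]
tool_rot: [0.189, 3.132, 0.001]
force: [-0.7, -0.5, 0.4]
width: 0.0281
grasp_force: 39.7
```

Run:
```python
from h import *
i=camera_info("wrist"); delta([.645,.255,.0235]); im=snap("wrist","w13.png")
h=cv2.cvtColor(im,cv2.COLOR_RGB2HSV); m=((h[...,1]<70)&(h[...,2]>60)).astype(np.uint8)
n,l,st,c=cv2.connectedComponentsWithStats(m)
for k in range(1,n):
    if st[k,4]>400: print(st[k],c[k].round(1),at(i,c[k],.004).round(4))
```

```text
tcp [0.6467 0.2555 0.0399] yaw 3.021 w 0.0280855264051191 need cm [ 0.16 -0.07  1.64]
[ 245   74  113  114 9483] [302.7 130.4] [0.5901 0.2528 0.004 ]
[ 263  189  119  104 4464] [320.9 228.4] [0.6447 0.2555 0.004 ]
```

>>> carry_out(rows=[[[0,0,0],[0,0,0.8],2],[[0,0,0],[0,0,0.6],2],[[0,0,0],[0,0,0],2],[[0,0,0],[0,0,0],2]])

```text
time: 25.1
tcp_pos: [0.6452, 0.2548, 0.0226]
tool_rot: [0.19, 3.136, -0.0]
force: [0.5, 0.5, 1.0]
width: 0.0282
grasp_force: 40.4
```

>>> carry_out(rows=[[[0,0,0],[0,0,0],4],[[0,0,0],[0,0,0],5],[[0,0,0],[0,0,0],5],[[0,0,0],[0,0,-2],5],[[0,0,0],[0,0,-3.5],5],[[0,0,0],[0,0,-4],5],[[0,0,0],[0,0,-4],6],[[0,0,0],[4,0,0],6],[[0,0,0],[4,0,0],6],[[0,0,0],[4,0,0],6]])

```text
time: 25.93
tcp_pos: [0.5258, 0.2694, 0.1586]
tool_rot: [0.191, 3.134, 0.001]
force: [-0.2, 1.0, 0.2]
width: 0.0599
grasp_force: 0.0
```

>>> carry_out(rows=[[[0,0,0],[4,0,0],6],[[0,0,0],[4,0,0],6],[[0,0,0],[4,0,0],6],[[0,0,0],[4,0,0],6],[[0,0,0],[3,0,0],6],[[0,0,0],[0,0,0],6],[[0,0,0],[0,0,0],6],[[0,0,0],[0,0,0],6]])

```text
time: 26.6
tcp_pos: [0.338, 0.2923, 0.1581]
tool_rot: [0.189, 3.135, 0.001]
force: [0.4, 0.0, 0.4]
width: 0.06
grasp_force: 0.0
```

Run:
```python
from h import *
i=camera_info("wrist"); delta([.318,.295,.016]); im=snap("wrist","w14.png")
pc=proj(i,[.318,.295,.08]); print(pc)
print([(d["centre"],d["confidence"]) for d in spot_in("wrist","bore_oil")][:2])
h=cv2.cvtColor(im,cv2.COLOR_RGB2HSV); m=(im.max(2)<45).astype(np.uint8)
n,l,st,c=cv2.connectedComponentsWithStats(m)
for k in range(1,n):
    if 400<st[k,4]<8000: print(st[k],c[k].round(1),at(i,c[k],.08).round(4))
```

```text
tcp [0.338  0.2923 0.1581] yaw 3.021 w 0.05999027745628646 need cm [ 2.04  0.02 14.2 ]
[321.85891491 179.29029944]
[([322.1, 166.4], 0.57)]
[ 501   51  139  174 5802] [569.3 128.6] [0.3041 0.4548 0.08  ]
[  38  115  117  111 6216] [ 86.8 172.8] [0.2951 0.1419 0.08  ]
[ 106  115   86   98 2990] [162.2 149.4] [0.286  0.1951 0.08  ]
[308 155  34  37 991] [324.3 173.1] [0.314  0.2971 0.08  ]
[ 579  275   61   71 2628] [616.2 312.1] [0.4454 0.501  0.08  ]
```

>>> carry_out(rows=[[[0,0,0],[2.1,0.2,0],6],[[0,0,0],[0,0,2],6],[[0,0,0],[0,0,3],6],[[0,0,0],[0,0,3],6],[[0,0,0],[0,0,3],6],[[0,0,0],[0,0,2],6],[[0,0,0],[0,0,1],6],[[0,0,0],[0,0,0],6],[[0,0,0],[0,0,0],4],[[0,0,0],[0,0,0],1.5]])

```text
time: 27.53
tcp_pos: [0.318, 0.2971, 0.0193]
tool_rot: [0.19, 3.134, 0.001]
force: [-0.6, 0.4, -0.3]
width: 0.0368
grasp_force: 0.0
```

>>> carry_out(rows=[[[0,0,0],[0,0,0],1.5],[[0,0,0],[0,0,0],1.5],[[0,0,0],[0,0,0],1.5],[[0,0,0],[0,0,0],1.5]])

```text
time: 27.87
tcp_pos: [0.3181, 0.2972, 0.0195]
tool_rot: [0.189, 3.133, 0.002]
force: [-0.1, -0.9, 7.7]
width: 0.0248
grasp_force: 39.1
```

>>> carry_out(rows=[[[0,0,0],[0,0,-1],1.5],[[0,0,0],[0,0,-3],1.5],[[0,0,0],[0,0,-4],1.5],[[0,0,0],[0,0,-4],1.5],[[0,0,0],[-3.5,-0.15,0],1.5],[[0,0,0],[-3.5,-0.15,0],1.5],[[0,0,0],[-3.5,-0.15,0],1.5],[[0,0,0],[-3.5,-0.15,0],1.5],[[0,0,0],[-3.5,-0.15,0],1.5],[[0,0,0],[-3.5,-0.15,0],1.5]])

```text
time: 28.7
tcp_pos: [0.526, 0.2621, 0.1386]
tool_rot: [0.19, 3.135, 0.0]
force: [1.8, -0.3, 0.1]
width: 0.0252
grasp_force: 39.4
```

>>> carry_out(rows=[[[0,0,0],[-3.5,-0.15,0],1.5],[[0,0,0],[-3.0,-0.1,0],1.5],[[0,0,0],[0,0,0],1.5],[[0,0,0],[0,0,0],1.5],[[0,0,0],[0,0,0],1.5]])

```text
time: 29.12
tcp_pos: [0.588, 0.2523, 0.1382]
tool_rot: [-0.19, -3.135, 0.0]
force: [-0.1, 0.2, 0.2]
width: 0.0252
grasp_force: 39.4
```

Run:
```python
from h import *
delta([.590,.2528,.0235]); print(robot.state()["grasp_force"])
```

```text
tcp [0.588  0.2523 0.1382] yaw 3.021 w 0.025213478729166263 need cm [-0.2   0.07 11.47]
39.409459233284
```

>>> carry_out(rows=[[[0,0,0],[-0.15,0,2],1.5],[[0,0,0],[0,0,3],1.5],[[0,0,0],[0,0,3],1.5],[[0,0,0],[0,0,2],1.5],[[0,0,0],[0,0,1.2],1.5],[[0,0,0],[0,0,0],1.5],[[0,0,0],[0,0,0],1.5]])

```text
time: 29.7
tcp_pos: [0.5896, 0.2524, 0.0268]
tool_rot: [0.188, 3.135, 0.0]
force: [0.9, 0.0, -0.8]
width: 0.0249
grasp_force: 39.5
```

>>> carry_out(rows=[[[0,0,0],[0,0,0.2],1.5],[[0,0,0],[0,0,0.15],1.5],[[0,0,0],[0,0,0],1.5],[[0,0,0],[0,0,0],1.5]])

```text
time: 30.03
tcp_pos: [0.5901, 0.2521, 0.0228]
tool_rot: [0.189, 3.135, 0.0]
force: [-0.5, 0.2, 1.8]
width: 0.0251
grasp_force: 39.6
```

Near the floor; release, lift and back off so both trays show.

>>> carry_out(rows=[[[0,0,0],[0,0,0],3],[[0,0,0],[0,0,0],4.5],[[0,0,0],[0,0,0],4.5],[[0,0,0],[0,0,-2],4.5],[[0,0,0],[0,0,-4],4.5],[[0,0,0],[0,0,-4],4.5],[[0,0,0],[0,0,-4],5],[[0,0,0],[0,0,-4],6],[[0,0,0],[0,0,-4],6],[[0,0,0],[0,0,0],6]])

```text
time: 30.87
tcp_pos: [0.5927, 0.2526, 0.2521]
tool_rot: [0.189, 3.124, 0.005]
force: [1.3, 0.4, 1.9]
width: 0.0599
grasp_force: 0.0
```

>>> carry_out(rows=[[[0,0,0],[0,-3.5,0],6],[[0,0,0],[0,-3.5,0],6],[[0,0,0],[0,-3.5,0],6],[[0,0,0],[0,-3.5,0],6],[[0,0,0],[0,-3.5,0],6],[[0,0,0],[0,-3.5,0],6],[[0,0,0],[0,-3.5,0],6],[[0,0,0],[0,0,0],6],[[0,0,0],[0,0,0],6]])

```text
time: 31.62
tcp_pos: [0.5603, 0.0071, 0.2422]
tool_rot: [0.195, 3.135, -0.0]
force: [-0.6, -0.4, 0.5]
width: 0.06
grasp_force: 0.0
```

Run:
```python
from h import *
a=snap("top","t9.png");b=snap("scene","s9.png")
A=cv2.resize(a[90:300,190:350],(460,600),interpolation=2);B=cv2.resize(b[150:310,200:330],(340,600),interpolation=2)
cv2.imwrite("pics/f.png",np.hstack([A,B])[:,:,::-1])
```

```text
(no output)
```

View pics/f.png

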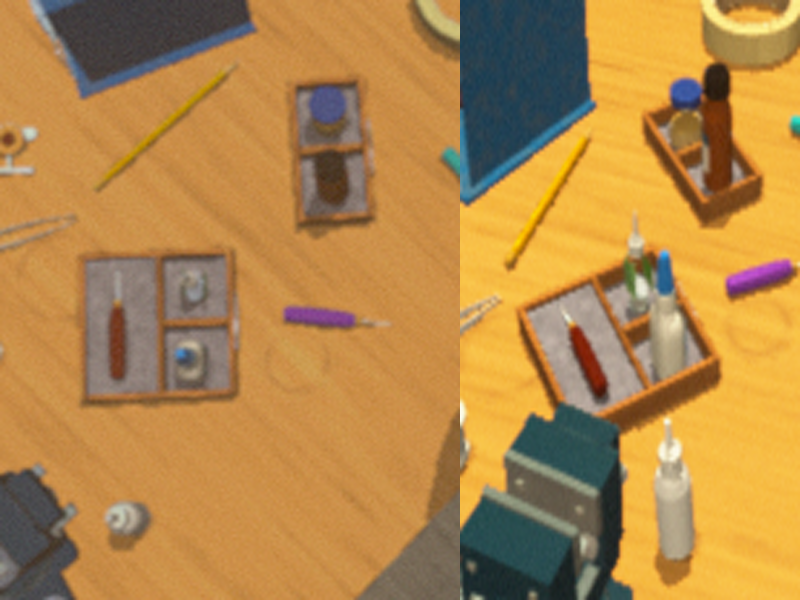

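The top view shows the hook centred in the rest around (117,325). The key oil (193,288), glue (190,358), jar (327,105) and bore oil (330,178) all stand in their pockets, and the flux bottle hasn't moved.

```bash
python3 -c "
from h import *
print(ticket.hand_in())"
```

```text
the job is handed in; nothing more can be done
None
```

I made up both kits and handed the job in at about 32 s. In the last pictures the spring hook was centred on its rest and all four containers stood upright in their pockets; the hand-in returned no verdict.

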